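Close the mould press behind its safety catch and hold it

TASK

Close the little hand press on the rubber mould that lies in it: first take the bottle that stands in the way of the lever and stand it upright on the bench clear of the lever's path, then flip the safety catch fully over by its paddle, then pull the lever forward and down to its stop. Finish while still holding the lever down at its stop, so that the mould stays clamped; it springs back if let go. Keep both bottles upright and leave the tub, the tape roll, the white mould and the mould in the press where they are.

Things in the scene. Friction and masses are not known exactly. Their poses are not given: they have to be found in the camera images.
- press: Grey bench press, fixed, yaw within 0.25 rad. Origin: on the bench under the lever's hinge; -x points forward (to the robot), z up. Base plate 124 mm wide, x -55 to +75; head block 116 mm wide, x -30 to +71, top z 88 mm. Lever hinge at x 0, y 0, z 100 mm, axis along y: the lever swings in the plane y = 0, forward and down over the bench before the base. Post of the catch at y -50, top z 156 mm.
- lever (a joint): Lever angle (rad): 0 at rest (leaning 0.15 rad back from upright), grows as it is pulled forward and down, 1.6 at the stop (ball 159 mm in front of the hinge, 119 mm above the bench). A spring drives it back: about 2 N at the ball at rest, 7 N at the stop. With the catch closed it is blocked after about 0.1 rad.
- knob: Black ball knob on the lever's end, diameter 32 mm; origin at the ball's centre, 160 mm from the lever's hinge; at rest 258 mm above the bench and 24 mm behind the hinge. It can turn on the shaft, steel, 12 mm thick. Pinched across the press's y, it swivels between the fingers as the lever swings.
- catch (a joint): Safety catch angle (rad): 0 to 0.12 closed (steel bar level across the front of the lever's shaft), 1.45 at its stop (bar nearly upright beside the lever); frees the lever from about 1.0, counts as over above 1.2. A rocker pivoted about the press's x axis at x -8, y -50, z 145 mm of the press; stays where left; about 1 N on the paddle moves it.
- catch_paddle (a point): Middle of the upper face of the catch's thumb paddle, a plate 22 x 34 x 5 mm on a 75 mm arm on the right (-y) of the pivot. Closed, the arm rises outwards at 40 degrees (this point at x -14, y -91, z 190 mm of the press); pushed down it lifts the bar off the lever; fully over it slopes down at 43 degrees (point at y -99, z 110). Nothing under it down to the base plate and bench.
- pad: Dark steel pressure pad, 40 x 56 x 8 mm, under the head of the press; origin at the centre of its underside. It comes down 12 mm as the lever is pulled to its stop; sprung, it then presses on the mould with about 7 N.
- mould: Green rubber mould, 58 x 82 x 24 mm, loose, lying in the press on its base plate under the pad; origin at the centre of its underside.
- talc_bottle: White bottle with a blue cap, diameter 60 mm, 144 mm tall, origin at the centre of its underside, z up. Either this or the brown bottle stands in front of the press in the lever's path; the other stands apart to the left.
- solvent_bottle: Brown bottle with a black cap, diameter 54 mm, 149 mm tall, origin at the centre of its underside, z up. Either this or the white bottle stands in front of the press in the lever's path; the other stands apart to the left.
- wax_tub: White tub, diameter 71 mm, 76 mm tall, bystander left of the press; origin at the centre of its underside.
- masking_tape: Roll of tape lying flat, 96 mm across, 25 mm tall, bystander on the right; origin at the centre of its underside.
- mould_white: White rubber mould, 56 x 82 x 28 mm, bystander to the right of the press; origin at the centre of its underside.

How it is judged (in metres and radians):
On the way, in this order (a step that is already met when the one before it is completed fails the run):
1. both bottles stand upright on the bench, released and clear of the lever's path, with the catch still closed (height (world z) of each of talc_bottle, solvent_bottle below 0.015 m and angle between each of talc_bottle, solvent_bottle's own z axis and vertical below 0.1 rad and linear speed of each of talc_bottle, solvent_bottle below 0.03 m/s and (y of talc_bottle in the frame of press above 0.05 m or y of talc_bottle in the frame of press below -0.05 m or x of talc_bottle in the frame of press below -0.22 m or x of talc_bottle in the frame of press above 0.12 m) and contact force between the fingers and talc_bottle below 0.2 N and (y of solvent_bottle in the frame of press above 0.05 m or y of solvent_bottle in the frame of press below -0.05 m or x of solvent_bottle in the frame of press below -0.22 m or x of solvent_bottle in the frame of press above 0.12 m) and contact force between the fingers and solvent_bottle below 0.2 N and value of joint catch below 0.5 rad), for 0.2 s.
2. the catch is flipped over while the lever is still up (value of joint catch above 1.2 rad and value of joint lever below 0.2 rad), for 0.2 s.
3. the lever is pulled to its stop and held there (value of joint lever above 1.5 rad and contact force between the fingers and lever above 1.5 N), for 0.2 s.
At the end, for the whole second after the job is handed in: Fingers hold the lever or its knob (over 1.5 N), lever above 1.5 rad, pad presses the mould (over 3 N), catch above 1.2 rad; both bottles untouched, upright and still on the bench, over 50 mm beside the lever's plane, or over 220 mm in front of or 120 mm behind its hinge (all of step 3 and height (world z) of each of talc_bottle, solvent_bottle below 0.015 m and angle between each of talc_bottle, solvent_bottle's own z axis and vertical below 0.1 rad and linear speed of each of talc_bottle, solvent_bottle below 0.03 m/s and (y of talc_bottle in the frame of press above 0.05 m or y of talc_bottle in the frame of press below -0.05 m or x of talc_bottle in the frame of press below -0.22 m or x of talc_bottle in the frame of press above 0.12 m) and contact force between the fingers and talc_bottle below 0.2 N and (y of solvent_bottle in the frame of press above 0.05 m or y of solvent_bottle in the frame of press below -0.05 m or x of solvent_bottle in the frame of press below -0.22 m or x of solvent_bottle in the frame of press above 0.12 m) and contact force between the fingers and solvent_bottle below 0.2 N and value of joint catch above 1.2 rad and contact force between pad and mould above 3 N); the arm keeps its last pose, push and grip.
It fails at once if a bottle is tipped over (angle between any of talc_bottle, solvent_bottle's own z axis and vertical above 0.6 rad).
It fails at once if the lever is forced past the closed catch (value of joint lever above 0.35 rad and value of joint catch below 0.8 rad).
It fails at once if a bystander is shifted by over 40 mm (distance of any of wax_tub, masking_tape, mould_white from where it was at the start of the episode above 0.04 m).
It fails at once if the mould is shifted by over 15 mm in the press (distance of mould from where it was at the start of the episode above 0.015 m).
It also fails if it takes over 54 s, if anything falls off the work surface, if the arm or the gripper's body presses on something with over 40 N, if the wrist force passes 120 N, or if a joint passes its speed limit or range.

ROBOT

A 6-joint arm with a two-finger parallel gripper is mounted at the origin on a cart in front of the work surface, level with it; the furniture and walls round the work are solid. World frame = base frame: x ahead of the robot, y to its left, z up, the work surface at z = 0. Lengths are in m, angles in degrees, forces in N, time in s.
With the tool pointing down it reaches from about 0.275 to 1 m from the base axis. Payload 8.4 kg.
Tool frame: the origin (TCP) lies between the finger pads; the fingertips stand 19 mm ahead of it and the grasp point (between the pads) is the TCP; z points along the fingers, y is the line along which they close (so a half turn about z gives the same grasp; the last joint's range is limited). The gripper opens to 85 mm and grips with 20 to 120 N. Pads are 22 mm wide; open, the fingers measure 114 mm over their backs; the gripper's body (76 mm by 85 mm) begins 54 mm behind the grasp point. The pads swing forward as they close: fully open they stand 13 mm farther back than shut.
Start: joints at [72.8, 20.225, 93.587, -0, 66.188, -0.138], TCP at [0.183, 0.597, 0.25] pointing down, gripper open.
Joint ranges: [-150.9, 150.9], [-52.94, 120.26], [3.33, 152.33], [-74.26, 254.26], [0, 154.13], [-172.89, 172.89]. Speed limits (degrees/s): [127.2, 127.2, 159.86, 180, 180, 180].

INTERFACE

Orientations are given as [roll, pitch, yaw] about the fixed x, y, z axes, in that order (R = Rz(yaw) Ry(pitch) Rx(roll)).
In Python, from workcell import robot, ticket, grab_frame, calibration, sense gives the robot as it stands (robot), with the cameras as plain functions, the job (ticket) and the readings as plain functions.
- The arm moves only by the shell command python3 jog.py, which reads ROWS from standard input. ROWS is a JSON list of rows, 1 to 5 of them, each written [opening, [dx, dy, dz], turn]: the finger opening in m, then dx, dy, dz in a scale on which 1.0 is 0.4 m, then a turn about the tool's z in a scale on which 1.0 is 60 degrees; each row shifts and turns the commanded pose from where the row before left it, along the tool's axes as they then stand; what a row does not reach is not made up. A row lasts 1/12 s, in which the tool goes at most 0.0417 m and 7.16 degrees, less where a joint would pass 70% of its speed; a pose out of reach is approached as far as the arm can. The fingers move at their own pace and stop on an object; the grip force is fixed at half the most. Time passes only in rows, so rows that do not move let the fingers close. It prints the time, the measured TCP pose, the force, the opening and the grip force at its end. Shift and turn numbers lie between -1 and 1, and a call with a number outside is refused. Input that does not fit is refused with a message, and nothing moves.
- sense(): the state, without advancing time (a new reading comes with each control period).
- grab_frame(name): name is "scene" or "top" or "wrist"; returns the picture (384x512x3 uint8, blue, green, red); there is no depth.
- calibration(name): a dict with "fx", "fy", "cx", "cy" (pixels), "rvec" (rotation vector, rad) and "tvec" (3), from world to camera coordinates, as OpenCV has them; the wrist camera has in their place "hand_eye" (4x4, takes a point from camera to tool coordinates, whose origin is the TCP and whose axes are the flange's). Camera axes: x right, y down, z forward; pixel columns grow to the right and rows downward; lengths in m; the calibration is good to about 2 mm. The wrist camera is an equidistant fisheye: a pixel r from the principal point sees the ray r / f radians off the axis. A picture is of the moment at which its call begins: read the wrist's pose just before it. calibration takes no time and is no camera call.
- ticket.sign_off(): hands the job in; it is judged then, once.
The state is a dict: "time": time; "joint_positions": joint angles; "qd": joint speeds; "tau": joint torques, N m; "tcp_pos": TCP position; "ee_rot": TCP orientation; "ft_force": force on the tool from outside, world axes, zero at the start; "torque": the same for the moment, N m; "finger_gap": finger opening in m; "grasp_force": force on a finger pad.
Only numpy, scipy, OpenCV 4.12 (cv2) and the standard library are available. Lean on these libraries where they do the work, as an engineer would, in place of code of your own. Each camera call takes 0.05 s, during which the arm holds its last target. There are 200 camera calls.

## Working session

There is one attempt and no reset: what is moved stays moved. The work goes in short steps, Python scripts to look and compute and a shell command to move; the robot and the scene stay as the last step left them, time stands still between calls to the robot, and variables do not carry over. Pictures are saved under pics/ and viewed, at most 13 in all, crops included, and the job is handed in when it is done.

```bash
ls; mkdir -p pics; python3 - <<'E'
from workcell import robot, ticket, grab_frame, calibration, sense
import cv2
for n in("scene","top"):
    cv2.imwrite(f"pics/{n}0.png",cv2.resize(grab_frame(n),(800,600)))
    print(n,calibration(n))
print(calibration("wrist"));s=sense();print(s)
E
```

```text
jog.py
pics
workcell.py
scene {'fx': 494.2578004214253, 'fy': 494.2578004214253, 'cx': 243.12455311891384, 'cy': 191.09193753165067, 'rvec': array([ 1.85096448, -1.14159594,  0.63010743]), 'tvec': array([-0.28752118,  0.39336305,  1.22987607])}
top {'fx': 363.801715606202, 'fy': 363.801715606202, 'cx': 250.79880550347013, 'cy': 190.81093002658676, 'rvec': array([ 2.17322081, -2.01866316,  0.23888823]), 'tvec': array([-0.07142029,  0.58111621,  1.01173668])}
{'fx': 297.3186396354542, 'fy': 297.3186396354542, 'cx': 259.22876407634647, 'cy': 189.3489945025761, 'hand_eye': array([[-1.65040225e-04, -9.55912745e-01, -2.93650807e-01,
         7.59449236e-02],
       [ 9.99999977e-01, -1.17477980e-04, -1.79606258e-04,
        -8.16487623e-04],
       [ 1.37190408e-04, -2.93650830e-01,  9.55912743e-01,
        -1.25247353e-01],
       [ 0.00000000e+00,  0.00000000e+00,  0.00000000e+00,
         1.00000000e+00]])}
{'time': 0.1, 'joint_positions': array([ 7.28005951e+01,  2.02573007e+01,  9.36262359e+01, -4.31469303e-04,
        6.61877406e+01, -1.39099846e-01]), 'qd': array([ 0.04886241, -0.08753559, -0.07813813, -0.04040622, -0.03080659,
       -0.02946697]), 'tau': array([-3.34180286e-04, -6.06364775e+01, -3.42817998e+01, -2.33865791e-05,
        3.85793115e-03, -1.46833918e-05]), 'tcp_pos': array([0.18325698, 0.59709463, 0.2496394 ]), 'ee_rot': array([-1.79928722e+02,  2.21478389e-04,  1.62939870e+02]), 'ft_force': array([0.17066945, 0.64939634, 0.0023882 ]), 'torque': array([-0.00749637,  0.06025632, -0.01828238]), 'grasp_force': 0.0, 'finger_gap': 0.085423384142522}
```

View pics/scene0.png

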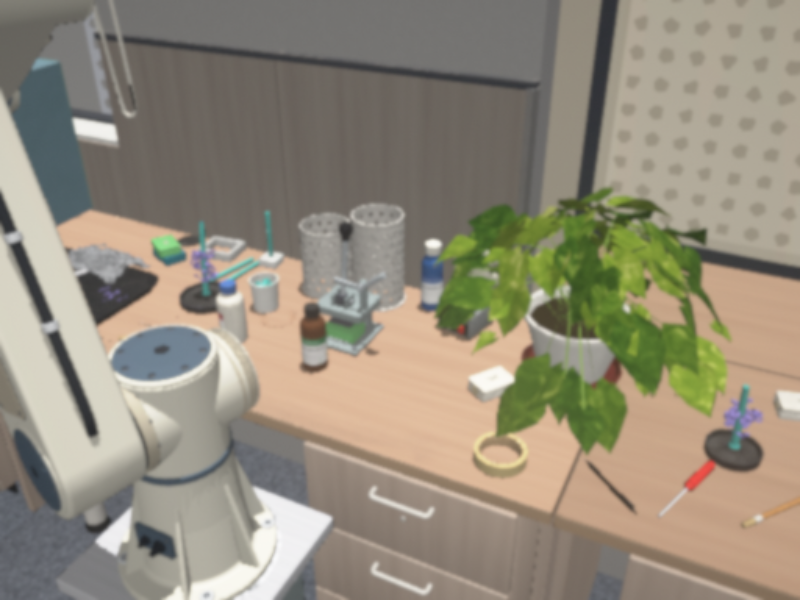

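View pics/top0.png

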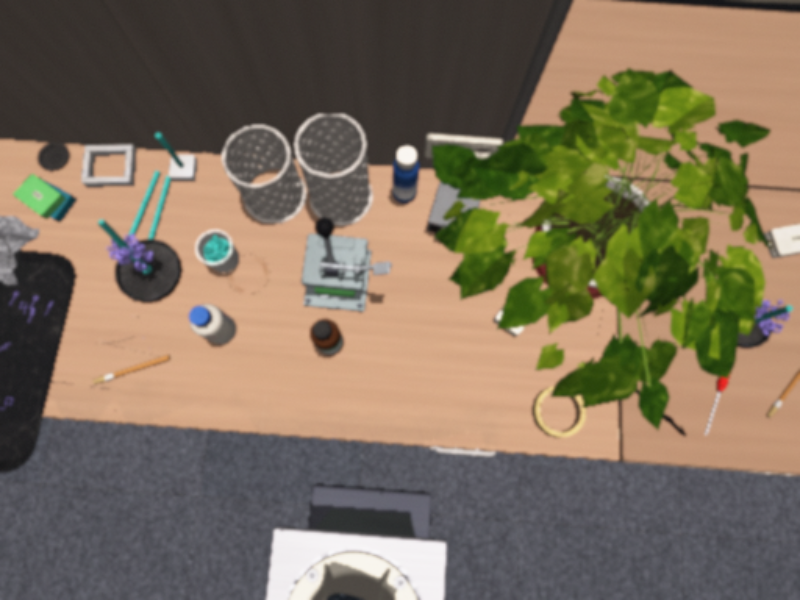

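The brown bottle stands in front of the press: scene (314,338), top (325,335). The white one is to the left. Next I'll enlarge crops of both views.

```bash
python3 - <<'E'
from workcell import robot, ticket, grab_frame, calibration, sense
import cv2
s=grab_frame("scene")[130:250,120:280]; t=grab_frame("top")[125:245,115:275]
cv2.imwrite("pics/s1.png",cv2.resize(s,(800,600),interpolation=cv2.INTER_CUBIC))
cv2.imwrite("pics/t1.png",cv2.resize(t,(800,600),interpolation=cv2.INTER_CUBIC))
E
```

```text
(no output)
```

View pics/s1.png

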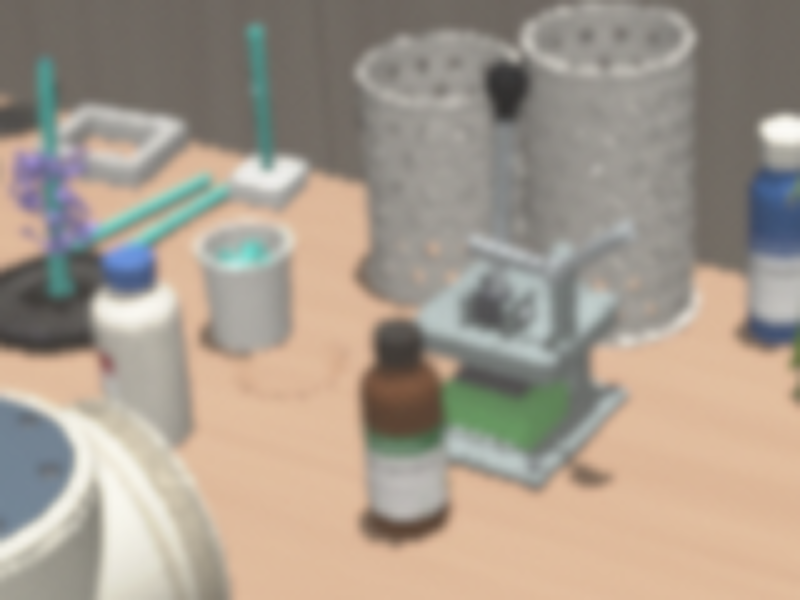

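View pics/t1.png

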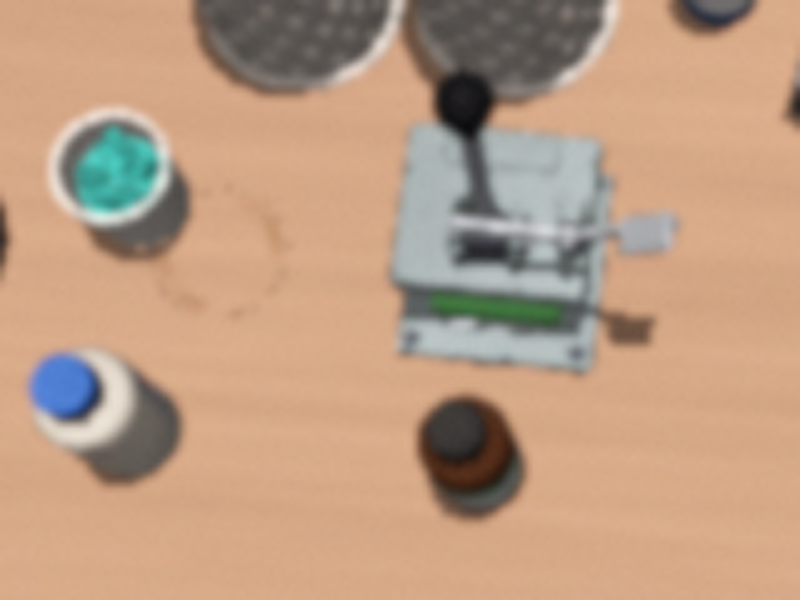

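Scene crop (5x): knob (507,91), brown cap top (400,331), paddle (625,232), white cap top (130,253). Top crop (5x): knob (464,102), brown cap top (456,428), paddle (648,233), base front corners (400,352) and (588,370).

```bash
cat > h.py <<'E'
from workcell import robot, ticket, grab_frame, calibration, sense
import numpy as np, cv2
from scipy.spatial.transform import Rotation as R
def ray(n,uv):
    c=calibration(n);M=cv2.Rodrigues(c["rvec"])[0]
    d=M.T@np.array([(uv[0]-c["cx"])/c["fx"],(uv[1]-c["cy"])/c["fy"],1]);return -M.T@c["tvec"],d/np.linalg.norm(d)
def at(n,uv,z):
    o,d=ray(n,uv);return o+d*(z-o[2])/d[2]
def tri(rs):
    A=sum(np.eye(3)-np.outer(d,d) for o,d in rs);b=sum((np.eye(3)-np.outer(d,d))@o for o,d in rs)
    p=np.linalg.solve(A,b);return p,[np.linalg.norm(np.cross(p-o,d)) for o,d in rs]
S=lambda u,v:((u+.5)/5-.5+120,(v+.5)/5-.5+130)
T=lambda u,v:((u+.5)/5-.5+115,(v+.5)/5-.5+125)
E
python3 - <<'E'
from h import *
np.set_printoptions(precision=4,suppress=True)
P={}
for k,s,t in [("knob",(507,91),(464,102)),("brown",(400,331),(456,428)),("paddle",(625,232),(648,233)),("white",(130,253),(65,385))]:
    P[k],e=tri([ray("scene",S(*s)),ray("top",T(*t))]);print(k,P[k],np.round(e,4))
for k,t,z in [("bfl",(400,352),.012),("bfr",(588,372),.012),("hfl",(392,283),.088),("hfr",(598,302),.088),("hbr",(603,143),.088),("hbl",(412,125),.088),("tub",(112,165),.076),("brownz",(456,428),.149),("base of brown",(474,470),0)]:
    P[k]=at("top",T(*t),z);print(k,P[k])
for a,b in [("hfr","hfl"),("hbr","hbl"),("bfr","bfl")]:
    d=P[b]-P[a];print(np.linalg.norm(d),np.degrees(np.arctan2(-d[0],d[1])))
# least squares of press pose
from scipy.optimize import least_squares
loc={"knob":(.024,0),"paddle":(-.014,-.091),"hfl":(-.03,.058),"hfr":(-.03,-.058),"hbr":(.071,-.058),"hbl":(.071,.058)}
f=lambda q:np.ravel([np.array([[np.cos(q[2]),-np.sin(q[2])],[np.sin(q[2]),np.cos(q[2])]])@loc[k]+q[:2]-P[k][:2] for k in loc])
r=least_squares(f,[.6,0,0]);print(r.x,r.fun.reshape(-1,2))
E
```

```text
knob [0.6512 0.0877 0.2518] [0.0009 0.0009]
brown [0.5033 0.0881 0.1473] [0.0001 0.0001]
paddle [ 0.6112 -0.0127  0.1886] [0.0049 0.0049]
white [0.5104 0.3034 0.1477] [0.0014 0.0014]
bfl [0.5715 0.1457 0.012 ]
bfr [0.5675 0.028  0.012 ]
hfl [0.5963 0.142  0.088 ]
hfr [0.5938 0.0209 0.088 ]
hbr [0.6914 0.0261 0.088 ]
hbl [0.6942 0.1408 0.088 ]
tub [0.6596 0.3197 0.076 ]
brownz [0.503  0.0878 0.149 ]
base of brown [0.5029 0.0939 0.    ]
0.12112824563265528 -1.1710749335293007
0.11470628355834854 -1.380659093790217
0.11783915906416029 -1.950696431028692
[0.6243 0.0826 0.0045] [[-0.0029 -0.005 ]
 [-0.0005  0.0042]
 [-0.0023 -0.0016]
 [ 0.0007  0.0035]
 [ 0.0041 -0.0012]
 [ 0.0008  0.0001]]
```

The manual's scale: shifts go in shares of 0.4 m and turns go in shares of 60 degrees. Converting my numbers, -7 degrees is -0.1167.

```bash
python3 - <<'E'
from h import *
for s,t in [((608,38),(211.8,94)),((430,72),(164.5,99.8))]:
    print(tri([ray("scene",S(*s)),ray("top",t)]))
E
echo '[[0.085,[0,0,0],-0.1167],[0.085,[0,0,0],-0.1167],[0.085,[0,0,0],-0.051]]' | python3 jog.py
echo '[[0.085,[-0.055,-0.085,0],0],[0.085,[-0.055,-0.085,0],0],[0.085,[-0.055,-0.085,0],0],[0.085,[-0.055,-0.085,0],0],[0.085,[-0.055,-0.085,0],0]]' | python3 jog.py
echo '[[0.085,[-0.055,-0.085,0],0],[0.085,[-0.055,-0.085,0],0],[0.085,[-0.055,-0.085,0],0],[0.085,[-0.055,-0.085,0],0],[0.085,[-0.055,-0.085,0],0]]' | python3 jog.py
```

```text
(array([0.80680533, 0.09414901, 0.22436207]), [np.float64(0.0004482675633299883), np.float64(0.00044826756333004404)])
(array([0.80479057, 0.2387642 , 0.1694479 ]), [np.float64(0.005298004686496792), np.float64(0.005298004686497046)])
time: 0.45
tcp_pos: [0.1834, 0.5974, 0.2501]
ee_rot: [-180.0, -0.0, -179.6]
ft_force: [-0.9, 0.4, -0.7]
finger_gap: 0.0846
grasp_force: 0.0
time: 0.87
tcp_pos: [0.2938, 0.4258, 0.2501]
ee_rot: [-180.0, -0.0, -180.0]
ft_force: [1.4, 1.0, 0.3]
finger_gap: 0.0849
grasp_force: 0.0
time: 1.28
tcp_pos: [0.404, 0.2557, 0.2504]
ee_rot: [180.0, 0.0, -180.0]
ft_force: [0.6, 1.1, 0.9]
finger_gap: 0.0852
grasp_force: 0.0
```

To row units: -0.034 m is -0.085, -0.031 m is -0.0775.

```bash
python3 - <<'E'
from h import *
s=sense();print(s["tcp_pos"],s["ee_rot"]);cv2.imwrite("pics/w1raw.png",grab_frame("wrist"))
E
echo '[[0.085,[-0.04,-0.085,0],0],[0.085,[-0.04,-0.085,0],0],[0.085,[-0.04,-0.085,0],0],[0.085,[-0.04,-0.085,0],0],[0.085,[-0.015,-0.0775,0],0]]' | python3 jog.py
echo '[[0.085,[0,0,0],0]]' | python3 jog.py
python3 - <<'E'
from h import *
s=sense();print(s["tcp_pos"],s["ee_rot"]);cv2.imwrite("pics/w2raw.png",grab_frame("wrist"))
a=cv2.imread("pics/w1raw.png");b=cv2.imread("pics/w2raw.png")
cv2.imwrite("pics/w1.png",cv2.resize(a,(800,600)));cv2.imwrite("pics/w2.png",cv2.resize(b,(800,600)))
E
```

```text
[0.40397118 0.25568728 0.2504179 ] [ 1.79989758e+02  1.73141290e-02 -1.79986202e+02]
time: 1.75
tcp_pos: [0.4749, 0.0885, 0.2505]
ee_rot: [-180.0, 0.1, 180.0]
ft_force: [0.6, -0.6, -0.3]
finger_gap: 0.0851
grasp_force: 0.0
time: 1.83
tcp_pos: [0.4743, 0.0862, 0.2503]
ee_rot: [-179.9, 0.0, 179.8]
ft_force: [0.6, 0.2, 0.4]
finger_gap: 0.085
grasp_force: 0.0
[0.47433896 0.08618812 0.25025386] [-1.79900605e+02  1.86136300e-02  1.79820324e+02]
```

View pics/w1.png

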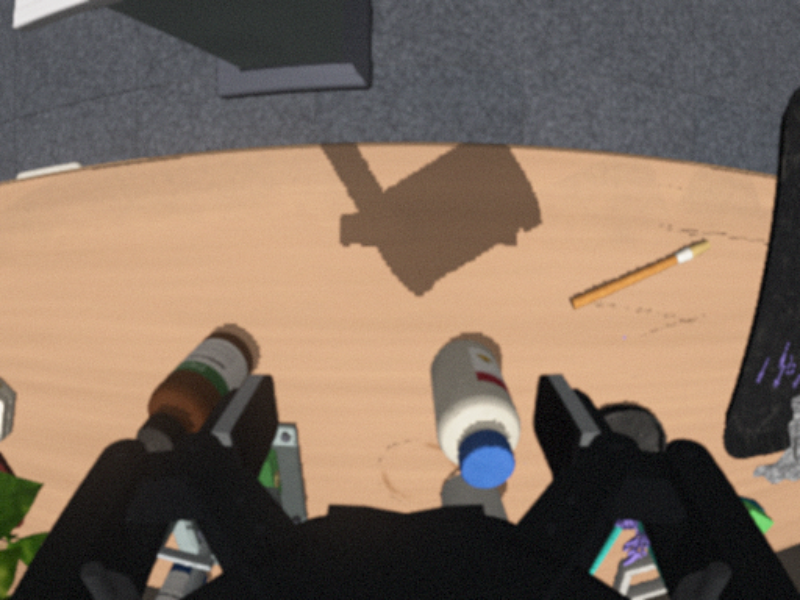

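View pics/w2.png

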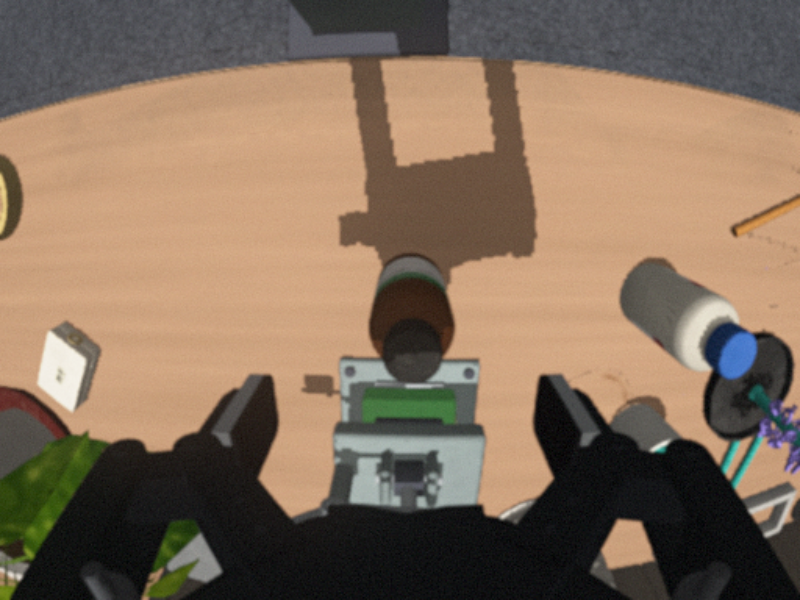

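w1: brown cap is partly hidden at about (165,430), white cap (488,462). w2: brown cap top (412,352), white cap (733,352), base front corners (342,360)/(478,361), head front top edge ends (334,430)/(484,429).

```bash
cat >> h.py <<'E'
def wray(uv800,tcp,rpy):
    c=calibration("wrist");u,v=(uv800[0]+.5)/1.5625-.5-c["cx"],(uv800[1]+.5)/1.5625-.5-c["cy"]
    r=np.hypot(u,v);th=r/c["fx"];d=np.array([np.sin(th)*u/r,np.sin(th)*v/r,np.cos(th)])
    H=c["hand_eye"];M=R.from_euler("xyz",rpy,degrees=True).as_matrix()
    return M@H[:3,3]+tcp, M@H[:3,:3]@d
E
python3 - <<'E'
from h import *
np.set_printoptions(precision=4,suppress=True)
W1=(np.array([0.40397,0.25569,0.25042]),[180,0,-180]);W2=(np.array([.47434,.08619,.25025]),[-179.9,0,179.82])
z=lambda uv,W,z:(lambda o,d:o+d*(z-o[2])/d[2])(*wray(uv,*W))
print("brown",z((412,352),W2,.149),tri([wray((412,352),*W2),ray("scene",S(400,331)),ray("top",T(456,428))]))
print("white",tri([wray((488,462),*W1),wray((733,352),*W2)]),tri([wray((733,352),*W2),ray("scene",S(130,253)),ray("top",T(65,385))]))
for p in [(342,360),(478,361)]:print("base",z(p,W2,.012))
for p in [(334,430),(484,429)]:print("head",z(p,W2,.088))
E
```

```text
brown [0.4989 0.089  0.149 ] (array([0.5022, 0.0883, 0.1468]), [np.float64(0.0022198506078698697), np.float64(0.001106644063052647), np.float64(0.0012125899350150452)])
white (array([0.5116, 0.3079, 0.1381]), [np.float64(0.00015906554973961766), np.float64(0.00015906554973974438)]) (array([0.5098, 0.303 , 0.1463]), [np.float64(0.0025817336226432682), np.float64(0.002312595089598455), np.float64(0.0016344474213517604)])
base [0.5676 0.0301 0.012 ]
base [0.5689 0.148  0.012 ]
head [0.5899 0.0322 0.088 ]
head [0.5895 0.1432 0.088 ]
```

To row units: 0.04 m is 0.1, 0.03 m is 0.075.

```bash
echo '[[0.085,[-0.07,0.0058,0],0],[0.085,[0,0,0.1],0],[0.085,[0,0,0.1],0],[0.085,[0,0,0.075],0],[0.085,[0,0,0.0125],0]]' | python3 jog.py; echo '[[0.02,[0,0,0],0],[0.02,[0,0,0],0],[0.02,[0,0,0],0],[0.02,[0,0,0],0],[0.02,[0,0,0],0]]' | python3 jog.py
```

```text
time: 2.3
tcp_pos: [0.4978, 0.0932, 0.1307]
ee_rot: [-179.9, -0.4, -180.0]
ft_force: [-1.6, -0.4, -0.2]
finger_gap: 0.0849
grasp_force: 0.0
time: 2.72
tcp_pos: [0.5031, 0.0933, 0.1378]
ee_rot: [179.9, 0.3, 180.0]
ft_force: [-0.6, -0.5, 8.0]
finger_gap: 0.051
grasp_force: 62.5
```

Only the shoulder is gripped (gap 51 mm, 8 N upward), so I'll reopen and grip lower on the body.

To row units: 0.015 m is 0.0375, 0.014 m is 0.035.

```bash
echo '[[0.085,[0,0,0],0],[0.085,[0,0,0],0],[0.085,[0,0,0],0],[0.085,[0,-0.0075,0.0375],0],[0.085,[0,0,0.035],0]]' | python3 jog.py; echo '[[0.02,[0,0,0],0],[0.02,[0,0,0],0],[0.02,[0,0,0],0],[0.02,[0,0,0],0],[0.02,[0,0,0],0]]' | python3 jog.py
```

```text
time: 3.13
tcp_pos: [0.5021, 0.0897, 0.1068]
ee_rot: [180.0, 0.1, 180.0]
ft_force: [-0.0, -0.3, -0.4]
finger_gap: 0.0852
grasp_force: 0.0
time: 3.55
tcp_pos: [0.5018, 0.0899, 0.107]
ee_rot: [180.0, 0.1, 180.0]
ft_force: [0.0, -0.6, 1.1]
finger_gap: 0.0529
grasp_force: 62.9
```

To row units: 0.027 m is 0.0675, 0.02 m is 0.05.

```bash
echo '[[0.02,[0,0,-0.025],0],[0.02,[0,0,-0.0375],0],[0.02,[0.025,0.0375,0],0],[0.02,[0.05,0.0675,0],0],[0.02,[0.05,0.0675,0],0]]' | python3 jog.py;echo '[[0.02,[0.05,0.0675,0],0],[0.02,[0.025,0.035,0],0],[0.02,[0,0,0],0],[0.02,[0,0,0.025],0],[0.02,[0,0,0.025],0]]' | python3 jog.py; echo '[[0.02,[0,0,0.0075],0],[0.02,[0,0,0.005],0],[0.02,[0,0,0],0]]' | python3 jog.py
```

```text
time: 3.97
tcp_pos: [0.4515, 0.1591, 0.1324]
ee_rot: [180.0, 0.1, 179.9]
ft_force: [0.1, 1.0, -2.0]
finger_gap: 0.0531
grasp_force: 63.4
time: 4.38
tcp_pos: [0.4223, 0.2, 0.1115]
ee_rot: [180.0, 0.1, -180.0]
ft_force: [0.8, -0.9, -2.0]
finger_gap: 0.0528
grasp_force: 63.6
time: 4.63
tcp_pos: [0.4217, 0.1989, 0.1069]
ee_rot: [-180.0, -0.1, 179.9]
ft_force: [-5.8, -2.5, 22.7]
finger_gap: 0.0529
grasp_force: 65.5
```

To row units: -0.001 m is -0.0025.

```bash
echo '[[0.02,[0,0,-0.0025],0],[0.085,[0,0,-0.0025],0],[0.085,[0,0,0],0],[0.085,[0,0,0],0],[0.085,[0,0,0],0]]' | python3 jog.py; echo '[[0.085,[0,0,-0.1],0],[0.085,[0,0,-0.1],0],[0.085,[0,0,-0.1],0],[0.085,[0,0,-0.1],0],[0.085,[0,-0.05,0],0]]' | python3 jog.py
python3 - <<'E'
from h import *
s=grab_frame("scene")[130:250,120:280];t=grab_frame("top")[125:245,115:275]
cv2.imwrite("pics/c.png",np.hstack([cv2.resize(s,(400,300),interpolation=cv2.INTER_CUBIC),cv2.resize(t,(400,300),interpolation=cv2.INTER_CUBIC)]))
print(at("top",T(648,233),.19),at("scene",S(625,232),.19))
E
```

```text
time: 5.05
tcp_pos: [0.4215, 0.1995, 0.108]
ee_rot: [-180.0, -0.0, 180.0]
ft_force: [-0.5, -0.1, 1.3]
finger_gap: 0.0853
grasp_force: 0.0
time: 5.47
tcp_pos: [0.4252, 0.1828, 0.2757]
ee_rot: [179.7, 0.6, -179.9]
ft_force: [2.3, 0.2, 0.1]
finger_gap: 0.0853
grasp_force: 0.0
[ 0.6080801  -0.00861711  0.19      ] [ 0.61243745 -0.01754922  0.19      ]
```

View pics/c.png

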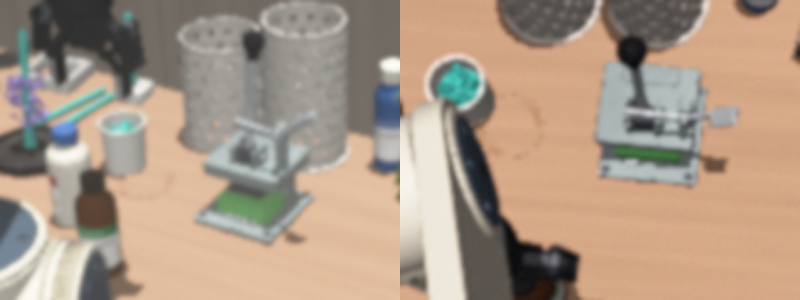

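Both bottles are upright: brown at left crop (97,215), white at (68,175). The lever's path is clear. Now the paddle.

```bash
echo '[[0.0,[-0.0675,-0.0725,0],0],[0.0,[-0.0675,-0.0725,0],0],[0.0,[-0.0675,-0.0725,0],0],[0.0,[-0.0675,-0.0725,0],0],[0.0,[-0.0675,-0.0725,0],0]]' | python3 jog.py;echo '[[0.0,[-0.0675,-0.0725,0],0],[0.0,[-0.0675,-0.075,0],0],[0,[0,0,0],0],[0,[0,0,0],0]]' | python3 jog.py
```

```text
time: 5.98
tcp_pos: [0.5568, 0.0335, 0.2666]
ee_rot: [180.0, -0.1, 180.0]
ft_force: [0.6, 0.1, 0.3]
finger_gap: 0.0252
grasp_force: 0.0
time: 6.32
tcp_pos: [0.6107, -0.0255, 0.2659]
ee_rot: [180.0, -0.2, 179.8]
ft_force: [-0.8, -0.2, -0.8]
finger_gap: 0.0003
grasp_force: 0.0
```

To row units: 0.02 m is 0.05, 0.015 m is 0.0375.

```bash
echo '[[0,[0,0,0.05],0],[0,[0,0,0.05],0],[0,[0,0,0.0375],0]]' | python3 jog.py;echo '[[0,[0,0,0.0375],0],[0,[0,0,0.0375],0],[0,[0,0,0.0375],0]]' | python3 jog.py;echo '[[0,[0,0,0.03],0],[0,[0,0,0.025],0],[0,[0,0,0],0]]' | python3 jog.py
python3 - <<'E'
from h import *
s=grab_frame("scene")[130:250,160:320];t=grab_frame("top")[125:245,175:335]
cv2.imwrite("pics/d.png",np.hstack([cv2.resize(s,(400,300),interpolation=cv2.INTER_CUBIC),cv2.resize(t,(400,300),interpolation=cv2.INTER_CUBIC)]))
E
```

```text
time: 6.57
tcp_pos: [0.6087, -0.0231, 0.2109]
ee_rot: [180.0, -0.2, -180.0]
ft_force: [-0.1, -3.3, 4.0]
finger_gap: -0.0001
grasp_force: 3.7
time: 6.82
tcp_pos: [0.609, -0.0229, 0.1666]
ee_rot: [180.0, -0.1, -180.0]
ft_force: [-0.6, -0.9, 0.6]
finger_gap: 0.0
grasp_force: 0.5
time: 7.07
tcp_pos: [0.6085, -0.0234, 0.1438]
ee_rot: [180.0, -0.2, -180.0]
ft_force: [-0.1, -0.7, 0.6]
finger_gap: 0.0004
grasp_force: 0.0
```

View pics/d.png

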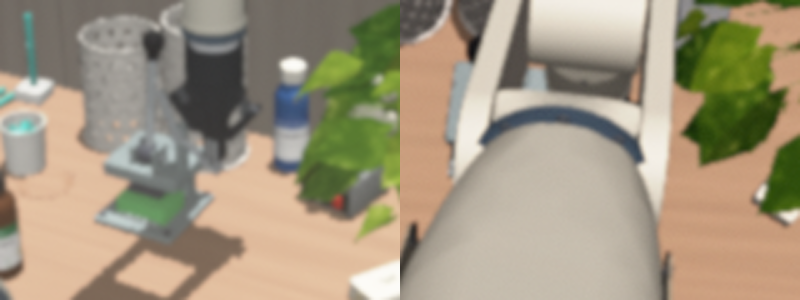

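The bar has lifted and the fingers are on the paddle at (215,160). I'll continue down to the stop.

To row units: 0.006 m is 0.015.

```bash
echo '[[0,[0,0,0.015],0],[0,[0,0,0],0]]' | python3 jog.py;echo '[[0,[0,0,0.0125],0],[0,[0,0,0],0]]' | python3 jog.py;echo '[[0,[0,0,0.01],0],[0,[0,0,0],0]]' | python3 jog.py;echo '[[0,[0,0,0.01],0],[0,[0,0,0],0]]' | python3 jog.py
```

```text
time: 7.33
tcp_pos: [0.6105, -0.0242, 0.1402]
ee_rot: [-180.0, 0.0, 180.0]
ft_force: [0.1, 0.5, 0.8]
finger_gap: -0.0004
grasp_force: 0.1
time: 7.5
tcp_pos: [0.6102, -0.0243, 0.1349]
ee_rot: [-180.0, -0.0, 180.0]
ft_force: [-0.7, -0.6, -0.3]
finger_gap: -0.0001
grasp_force: 0.2
time: 7.67
tcp_pos: [0.6101, -0.0243, 0.1308]
ee_rot: [-180.0, -0.0, 180.0]
ft_force: [0.8, -0.4, -0.4]
finger_gap: 0.0
grasp_force: 0.2
time: 7.83
tcp_pos: [0.6101, -0.0243, 0.1266]
ee_rot: [-180.0, -0.0, 180.0]
ft_force: [0.4, -0.9, -1.1]
finger_gap: -0.0001
grasp_force: 0.1
```

To row units: 0.004 m is 0.01.

```bash
echo '[[0,[0,0,0.01],0],[0,[0,0,0],0]]' | python3 jog.py;echo '[[0,[0,0,0.01],0],[0,[0,0,0],0]]' | python3 jog.py;echo '[[0,[0,0,0.01],0],[0,[0,0,0],0]]' | python3 jog.py
python3 - <<'E'
from h import *
s=grab_frame("scene")[150:240,170:290]
cv2.imwrite("pics/e.png",cv2.resize(s,(800,600),interpolation=cv2.INTER_CUBIC))
E
```

```text
time: 8.0
tcp_pos: [0.6103, -0.0243, 0.1228]
ee_rot: [-180.0, -0.0, -180.0]
ft_force: [0.3, -0.6, -0.2]
finger_gap: 0.0001
grasp_force: 0.4
time: 8.17
tcp_pos: [0.6113, -0.0249, 0.1203]
ee_rot: [-179.9, 0.1, -180.0]
ft_force: [-2.3, -4.8, 13.0]
finger_gap: -0.0001
grasp_force: 6.0
time: 8.33
tcp_pos: [0.6125, -0.0258, 0.118]
ee_rot: [-179.9, 0.3, -180.0]
ft_force: [-3.4, -9.5, 23.2]
finger_gap: 0.0002
grasp_force: 11.4
```

View pics/e.png

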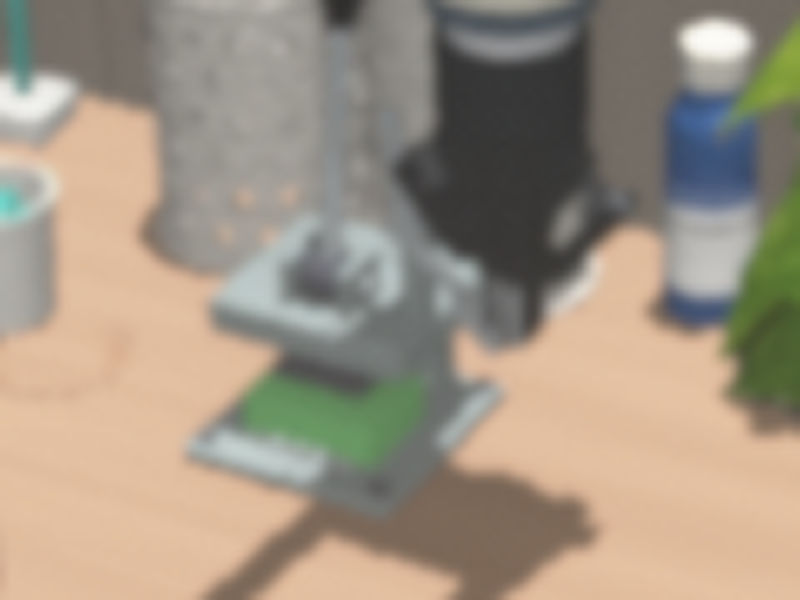

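At the stop: 23 N, bar upright near (390,130). Next I'll lift and go to the knob.

```bash
echo '[[0,[0,0,-0.05],0],[0,[0,0,-0.1],0],[0,[0,0,-0.1],0],[0.085,[0,0,-0.1],0],[0.085,[0,0,-0.1],0]]' | python3 jog.py; echo '[[0.085,[0,0,-0.035],0],[0.085,[-0.0325,0.0925,0],0],[0.085,[-0.0325,0.0925,0],0],[0.085,[-0.03,0.095,0],0],[0.085,[0,0,0],0]]' | python3 jog.py; echo '[[0.085,[0,0,0],0],[0.085,[0,0,0],0]]' | python3 jog.py
python3 - <<'E'
from h import *
s=grab_frame("scene")[110:230,140:300]
cv2.imwrite("pics/f.png",cv2.resize(s,(800,600),interpolation=cv2.INTER_CUBIC))
E
```

```text
time: 8.8
tcp_pos: [0.6099, -0.0242, 0.297]
ee_rot: [180.0, -0.0, 180.0]
ft_force: [0.8, 1.2, -0.8]
finger_gap: 0.0229
grasp_force: 0.0
time: 9.22
tcp_pos: [0.6497, 0.0937, 0.309]
ee_rot: [179.8, 0.1, -179.8]
ft_force: [-0.6, 0.4, 0.1]
finger_gap: 0.0834
grasp_force: 0.0
time: 9.38
tcp_pos: [0.648, 0.0878, 0.3087]
ee_rot: [-180.0, -0.1, -180.0]
ft_force: [0.3, -0.1, 0.7]
finger_gap: 0.0852
grasp_force: 0.0
```

View pics/f.png

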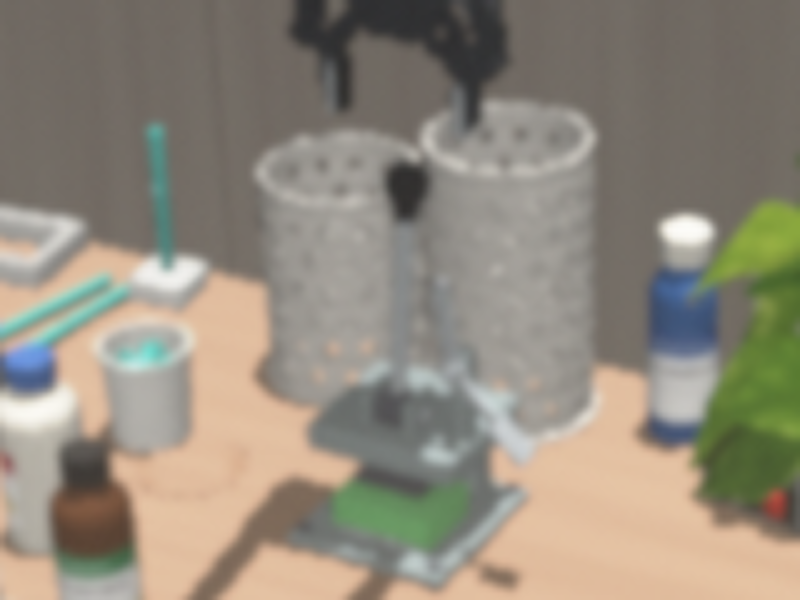

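The catch is over (paddle at (515,435), bar upright at (445,320)). The fingers straddle above the knob at (407,185). I'll descend and grip.

To row units: 0.025 m is 0.0625, 0.02 m is 0.05.

```bash
echo '[[0.085,[0,0,0.0625],0],[0.085,[0,0,0.05],0],[0.085,[0,0,0.02],0],[0.085,[0,0,0],0]]' | python3 jog.py; echo '[[0.02,[0,0,0],0],[0.02,[0,0,0],0],[0.02,[0,0,0],0],[0.02,[0,0,0],0],[0.02,[0,0,0],0]]' | python3 jog.py; echo '[[0.02,[0,0,0],0],[0.02,[0,0,0],0]]' | python3 jog.py
```

```text
time: 9.77
tcp_pos: [0.6469, 0.0865, 0.2541]
ee_rot: [-180.0, -0.2, 179.9]
ft_force: [-0.1, 0.4, 0.2]
finger_gap: 0.0849
grasp_force: 0.0
time: 10.18
tcp_pos: [0.649, 0.0872, 0.2576]
ee_rot: [-179.9, 0.1, -180.0]
ft_force: [-0.9, -2.9, 3.1]
finger_gap: 0.0296
grasp_force: 58.9
time: 10.35
tcp_pos: [0.649, 0.0872, 0.2577]
ee_rot: [-179.9, 0.1, -180.0]
ft_force: [-1.0, -3.9, 5.5]
finger_gap: 0.0291
grasp_force: 58.7
```

The grip looks slightly high (29 mm chord, upward force), so I'll re-grip 8 mm lower.

```bash
echo '[[0.06,[0,0,0],0],[0.06,[0,0,0],0],[0.06,[0,0,0],0],[0.06,[0,0,0.02],0],[0.06,[0,0,0],0]]' | python3 jog.py; echo '[[0.02,[0,0,0],0],[0.02,[0,0,0],0],[0.02,[0,0,0],0],[0.02,[0,0,0],0],[0.02,[0,0,0],0]]' | python3 jog.py
```

```text
time: 10.77
tcp_pos: [0.6477, 0.0878, 0.2466]
ee_rot: [-180.0, -0.1, -180.0]
ft_force: [-0.3, -0.1, -0.7]
finger_gap: 0.0599
grasp_force: 0.0
time: 11.18
tcp_pos: [0.6483, 0.0873, 0.2484]
ee_rot: [-180.0, -0.0, 180.0]
ft_force: [-0.3, -2.9, 0.9]
finger_gap: 0.0296
grasp_force: 59.0
```

To row units: 0.016 m is 0.04, 0.0159 m is 0.0398.

```bash
echo '[[0.02,[0.0398,0,-0.004],0],[0.02,[0.04,0,0],0],[0.02,[0.0398,0,0.004],0],[0.02,[0.0393,0,0.008],0],[0.02,[0,0,0],0]]' | python3 jog.py; echo '[[0.02,[0.0383,0,0.0118],0],[0.02,[0.0368,0,0.0155],0],[0.02,[0.035,0,0.0193],0],[0.02,[0.033,0,0.0225],0],[0.02,[0,0,0],0]]' | python3 jog.py
```

```text
time: 11.6
tcp_pos: [0.5837, 0.0885, 0.2455]
ee_rot: [179.9, 0.1, 180.0]
ft_force: [4.0, 2.1, 0.2]
finger_gap: 0.0296
grasp_force: 60.0
time: 12.02
tcp_pos: [0.5274, 0.0895, 0.2172]
ee_rot: [179.8, 0.1, 180.0]
ft_force: [3.5, 8.0, 3.3]
finger_gap: 0.0299
grasp_force: 61.8
```

To row units: 0.0135 m is 0.0338, 0.0125 m is 0.0313.

```bash
echo '[[0.02,[0.0305,0.0025,0.0258],0],[0.02,[0.028,0.0025,0.0288],0],[0.02,[0.0248,0.0025,0.0313],0],[0.02,[0.0215,0.0025,0.0338],0],[0.02,[0,0,0],0]]' | python3 jog.py; echo '[[0.02,[0.0183,0,0.0358],0],[0.02,[0.0145,0,0.0373],0],[0.02,[0.0108,0,0.0385],0],[0.02,[0.0068,0,0.0395],0],[0.02,[0,0,0],0]]' | python3 jog.py
```

```text
time: 12.43
tcp_pos: [0.4867, 0.0911, 0.1687]
ee_rot: [-179.9, 0.1, -180.0]
ft_force: [3.9, -7.7, 4.1]
finger_gap: 0.0293
grasp_force: 63.7
time: 12.85
tcp_pos: [0.4664, 0.0916, 0.1081]
ee_rot: [-180.0, 0.0, -180.0]
ft_force: [-0.5, -1.7, 6.3]
finger_gap: 0.0293
grasp_force: 59.6
```

To row units: 0.003 m is 0.0075.

```bash
echo '[[0.02,[0,0,0.0075],0],[0.02,[0,0,0],0]]' | python3 jog.py; echo '[[0.02,[0,0,0.0075],0],[0.02,[0,0,0],0]]' | python3 jog.py; echo '[[0.02,[0,0,0.0075],0],[0.02,[0,0,0],0]]' | python3 jog.py
```

```text
time: 13.02
tcp_pos: [0.4655, 0.0916, 0.1063]
ee_rot: [-180.0, -0.1, -180.0]
ft_force: [-3.9, -3.6, 6.8]
finger_gap: 0.0293
grasp_force: 58.9
time: 13.18
tcp_pos: [0.4652, 0.0916, 0.1034]
ee_rot: [-180.0, -0.1, 180.0]
ft_force: [-6.1, -3.2, 7.2]
finger_gap: 0.0296
grasp_force: 58.8
time: 13.35
tcp_pos: [0.4658, 0.0917, 0.1011]
ee_rot: [-180.0, -0.1, -180.0]
ft_force: [-5.0, -3.3, 15.2]
finger_gap: 0.0297
grasp_force: 58.0
```

The manual's scale: shifts go in shares of 0.4 m and turns go in shares of 60 degrees. Converting my numbers, 0.002 m is 0.005.

```bash
echo '[[0.02,[0,0,0.005],0],[0.02,[0,0,0],0],[0.02,[0,0,0],0]]' | python3 jog.py
python3 - <<'E'
from h import *
s=grab_frame("scene")[120:255,120:300]
cv2.imwrite("pics/g.png",cv2.resize(s,(800,600),interpolation=cv2.INTER_CUBIC))
E
```

```text
time: 13.6
tcp_pos: [0.4658, 0.0917, 0.0999]
ee_rot: [-180.0, -0.1, -180.0]
ft_force: [-9.7, -3.4, 24.9]
finger_gap: 0.0291
grasp_force: 58.6
```

View pics/g.png

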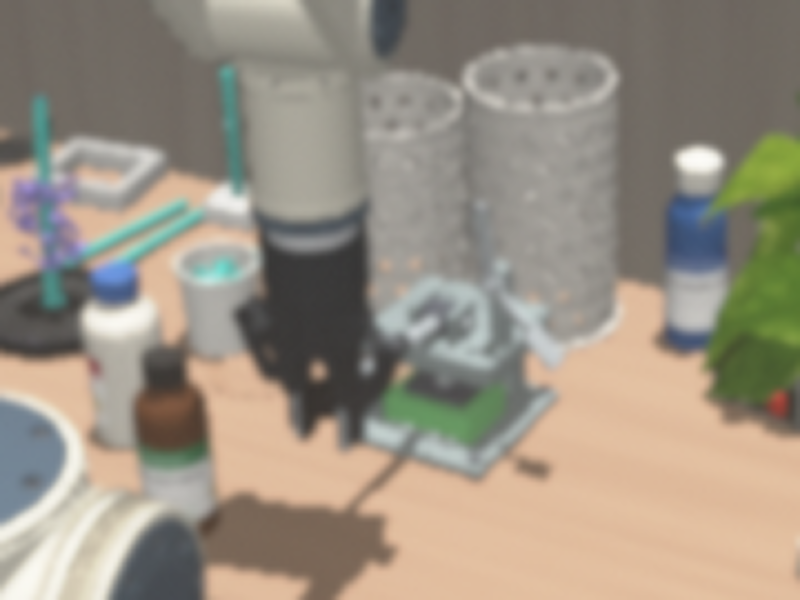

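The lever is down (shaft at (430,325)) with the knob held, force has risen to 25 N at the stop, the pad is on the mould, and the catch is over. Both bottles are upright and clear, so I'll hand in.

```bash
python3 -c "
from workcell import robot, ticket, grab_frame, calibration, sense
print(ticket.sign_off())"
```

```text
the job is handed in; nothing more can be done
None
```

I handed the job in with the gripper holding the lever down at its stop (about 25 N), the pad on the mould, the catch over and both bottles upright and clear; the sign-off returned no verdict.

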